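Set out the diet-cup weighing station

TASK

Set out the weighing station: stand the wide cup of diet in the middle of the balance's pan and lay the big lid centred on top of it, keeping that cup upright throughout. Stand the narrow empty cup on the bench midway between the balance's pan and the single-layer tray of filled cups opposite it, with the steel check weight directly in front of it (on the robot's side) and the tamper directly behind it, so that these three stand upright in a straight row leading away from the robot with about 3 to 4 cm of clear bench between neighbours. Leave the amber jar where it is.

Things in the scene. Friction and masses are not known exactly. Their poses are not given: they have to be found in the camera images.
- balance: Low grey bench balance, fixed on the left or right: case 140 (x) x 130 (y) mm, 32 mm high, round steel pan 100 mm across, its flat top 40 mm above the bench. Origin: on the bench straight below the pan's centre. x points away from the robot to within 0.1 rad; the case reaches from x = -85 mm (black display strip, robot side) to +55 mm.
- tray: Clear plastic cup tray, one layer (the stacks at the bench edges are others), fixed, 170 (x) x 114 (y) mm, holding six capped white cups (3 along x, 2 along y), 49 mm high overall. Origin: on the bench under its centre; x points away from the robot to within 0.15 rad. It stands across from the balance, its centre about 400 mm from the pan's centre and level with it.
- wide_cup: Open white plastic cup, the wider of the two loose cups, 50 mm high, outer diameter 48 mm at the foot widening to 56 mm at the rim, wall 3 mm, with tan insect diet set solid in its lower half; 60 g. Origin: centre of the underside, z up, round about z.
- narrow_cup: Open white plastic cup, empty, the narrower of the two loose cups, 45 mm high, outer diameter 35 mm at the foot widening to 40 mm at the rim, wall 2.5 mm; 30 g. Origin: centre of the underside, z up, round about z.
- lid: Flat pale grey plastic lid for the wide cup, a plain disc 60 mm across and 10 mm thick, lying flat; it rests on the cup's rim without snapping. The two small lids on the bench (38 mm) are other things. 20 g. Origin: centre of the underside, z up, round about z.
- weight: Steel check weight standing upright: cylinder 34 mm across and 38 mm high, with a narrow neck and a small round knob 20 mm across on top, 54 mm high overall; 300 g. Origin: centre of the underside, z up, round about z.
- tamper: Hand tamper standing on its foot: black disc 42 mm across and 10 mm thick, with an upright round wooden handle 22 mm across on top of it, 59 mm high overall; 70 g. Origin: centre of the underside, z up, round about z.
- jar: Bystander: small capped amber glass jar, 50 mm across and 55 mm high, standing at the far left or far right, outside the balance or the tray. Not to be moved. Origin: centre of the underside.
Things that resemble listed ones, but are neither listed nor needed, are in the scene too. What is shaped like the wide_cup but red is not meant.

How it is judged:
By the outcome, as a careful person would: the job done as asked, in the order asked, and still so for the second after the job is handed in, with the robot touching nothing.
It also fails if it takes over 141 s, if anything falls off the work surface, if the arm or the gripper's body presses on something with over 40 N, if the wrist force passes 120 N, or if a joint passes its speed limit or range.

ROBOT

A 6-joint arm with a two-finger parallel gripper is mounted at the origin on the work surface. World frame = base frame: x ahead of the robot, y to its left, z up, the work surface at z = 0. Lengths are in m, angles in rad, forces in N, time in s.
With the tool pointing down it reaches from about 0.425 to 1.125 m from the base axis. Payload 14.9 kg.
Tool frame: the origin (TCP) lies midway between the tips of the shut fingers; the grasp point (between the pads) lies env.hold_point_z behind it (env.hold_point_z is the distance from the TCP to the grasp point, in m); z points along the fingers, y is the line along which they close (so a half turn about z gives the same grasp; the last joint's range is limited). The gripper opens to 91 mm and grips with 3 to 60 N. Pads are 32 mm wide; open, the fingers measure 118 mm over their backs; the gripper's body (76 mm by 178 mm) begins 60 mm behind the grasp point.
Start: joints at [1.127, 0.379, 1.734, -0, 1.028, -0.033], TCP at [0.28, 0.642, 0.214] pointing down, gripper open.
Joint ranges: [-2.77, 2.77], [-0.74, 2.19], [0, 2.66], [-1.06, 4.2], [0.31, 2.87], [-3.08, 3.08]. Speed limits (rad/s): [1.89, 1.89, 2.39, 3.14, 3.14, 3.14].

INTERFACE

Orientations are given as a 3x3 rotation matrix whose columns are the frame's x, y, z axes.
In Python, from workcell import env gives the robot as it stands. The module is installed in compiled form; this text tells all that it offers. Calls block until the motion is done:
- env.reach(position, orientation): joint-space move of the TCP to a pose.
- env.move_l(position, rotation=None, rate=0.15): straight line of the TCP; rotation=None keeps the orientation; rate is the mean speed in m/s.
- env.set_joints(angles): joint-space move.
- env.command_gripper(opening, f_grip=None): finger opening in m; f_grip is the grip in N (None keeps the last); returns when the fingers have stopped.
- env.wait(seconds).
- env.solve_ik(position, orientation): joint angles nearest the present ones, or None.
- env.get_obs(): the state.
- env.snapshot(name): name is "scene" or "top" or "wrist"; returns a dict with "frame" (400x640x3 uint8, red, green, blue), "K" (3x3 intrinsics, pixels), "extrinsics" (4x4, takes a point from camera to world coordinates). Camera axes: x right, y up, looking along -z (the intrinsics and any distortion apply to the point x, -y, -z); pixel columns grow to the right and rows downward; lengths in m; the calibration is good to about 2 mm. The wrist camera is an equidistant fisheye: a pixel r from the principal point sees the ray r / f radians off the axis. A picture is of the moment at which its call begins. There is no depth.
A pose or a line that the arm cannot do raises env.Unreachable and nothing moves.
- env.hand_in(): hands the job in; it is judged then, once.
The state is a dict: "time": time; "joint_pos": joint angles; "dq": joint speeds; "joint_torque": joint torques, N m; "tcp_pos": TCP position; "eef_rot": TCP orientation; "wrist_force": force on the tool from outside, world axes, zero at the start; "wrist_torque": the same for the moment, N m; "finger_gap": finger opening in m; "finger_force": force on a finger pad.
Only numpy, scipy, OpenCV 4.12 (cv2) and the standard library are available. Lean on these libraries where they do the work, as an engineer would, in place of code of your own. Each camera call takes 0.05 s, during which the arm holds its last target. There are 200 camera calls.

## Working session

There is one attempt and no reset: what is moved stays moved. The work goes in short steps, each a Python script; the robot and the scene stay as the last script left them, time stands still between calls to the robot, and variables do not carry over. Pictures are saved under pics/ and viewed, at most 14 in all, crops included, and the job is handed in when it is done.

```bash
mkdir -p pics; python3 - <<'E'
from workcell import env
import cv2,numpy as np
for n in ["scene","top"]:
    s=env.snapshot(n); cv2.imwrite(f"pics/{n}0.png",s["frame"][:,:,::-1]); np.savez(f"{n}0.npz",**s)
    print(n,s["K"].round(1).tolist(),s["extrinsics"].round(3).tolist(),[k for k in s])
print(env.hold_point_z,env.get_obs())
E
```

```text
scene [[502.6, 0.0, 323.7], [0.0, 502.6, 196.8], [0.0, 0.0, 1.0]] [[-0.833, -0.467, 0.298, 0.891], [0.553, -0.687, 0.471, 0.593], [-0.015, 0.557, 0.83, 1.108], [0.0, 0.0, 0.0, 1.0]] ['frame', 'K', 'extrinsics']
top [[472.4, 0.0, 312.4], [0.0, 472.4, 199.1], [0.0, 0.0, 1.0]] [[-0.024, 0.998, -0.052, 0.448], [-1.0, -0.024, 0.011, 0.005], [0.01, 0.052, 0.999, 1.178], [0.0, 0.0, 0.0, 1.0]] ['frame', 'K', 'extrinsics']
0.0188 {'time': 0.1, 'joint_pos': array([ 1.12667773e+00,  3.79350985e-01,  1.73471994e+00, -4.41876385e-06,
        1.02852266e+00, -3.32821891e-02]), 'dq': array([-0.00052943, -0.0005519 , -0.00231407,  0.00098353, -0.00041679,
        0.00213985]), 'joint_torque': array([ 1.43011235e-03, -7.65035391e+01, -4.35296988e+01,  6.52659195e-02,
        3.98674468e-02, -4.79259018e-05]), 'tcp_pos': array([0.2794031 , 0.64142747, 0.21335865]), 'eef_rot': array([[-9.16788006e-01,  3.99373973e-01, -4.26644501e-04],
       [ 3.99374200e-01,  9.16787559e-01, -9.05456609e-04],
       [ 2.95265678e-05, -1.00050257e-03, -9.99999499e-01]]), 'wrist_force': array([-0.40599911,  0.18284311,  0.71029656]), 'wrist_torque': array([-0.00743265,  0.01058014, -0.00303963]), 'finger_force': 0.0, 'finger_gap': 0.09104467575404379}
```

View pics/top0.png

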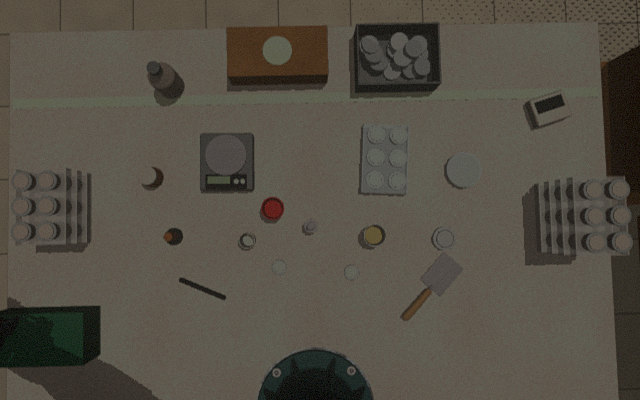

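View pics/scene0.png

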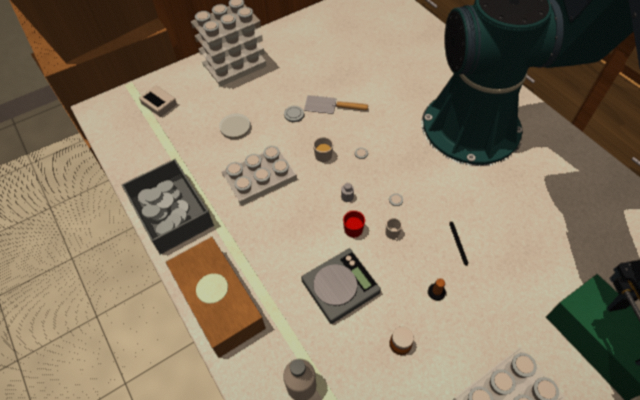

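Top view: balance (226,155), tray (385,158), wide cup (374,235), narrow cup (247,241), weight (310,227), tamper (173,236), jar (152,177), lid probably (443,238). I'll zoom in to check.

```bash
python3 - <<'E'
import cv2,numpy as np
t=np.load("top0.npz")["frame"][:,:,::-1]; s=np.load("scene0.npz")["frame"][:,:,::-1]
g=lambda a:(255*(a/255.)**0.55).astype(np.uint8)
T=cv2.resize(g(t[120:300,130:490]),None,fx=2.2,fy=2.2,interpolation=cv2.INTER_CUBIC)
cv2.imwrite("pics/tz.png",T)
S=cv2.resize(g(s[80:360,200:480]),None,fx=2.1,fy=2.1,interpolation=cv2.INTER_CUBIC)
cv2.imwrite("pics/sz.png",S)
E
```

```text
(no output)
```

View pics/tz.png

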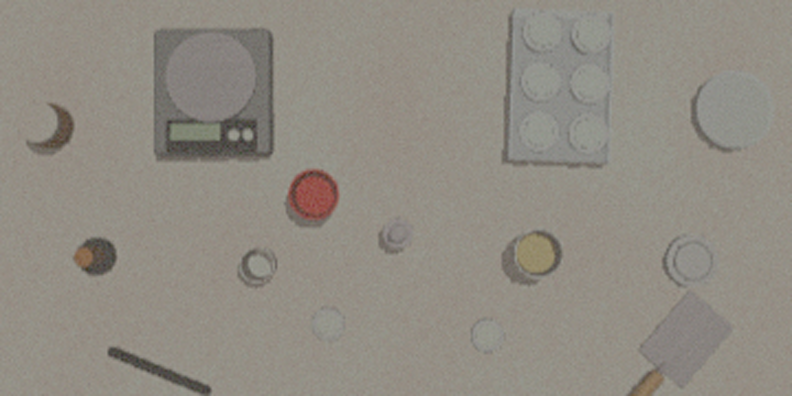

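View pics/sz.png

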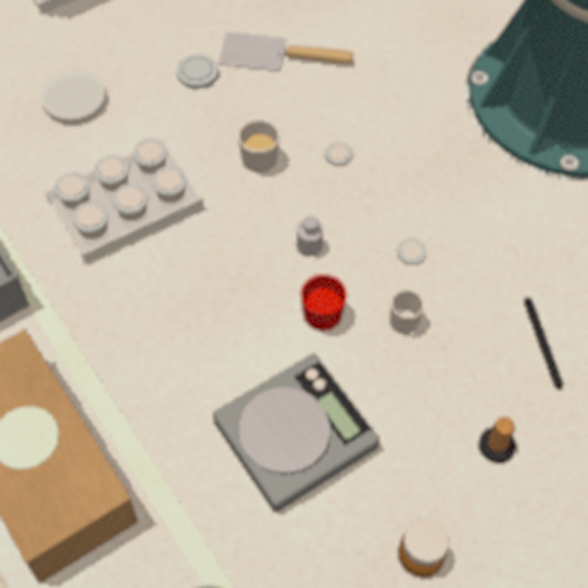

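Lid confirmed at (443,238): a ringed disc about 24 px across. The 88 mm disc at (463,170) and the one on the wooden box are decoys, and the spatula is close below the lid. Next I measure by known-radius circles at known heights.

```bash
cat > vis.py <<'E'
import cv2,numpy as np
def ray(s,u,v):
    K,E=s["K"],s["extrinsics"]; d=np.linalg.inv(K)@[u,v,1]
    return E[:3,3],E[:3,:3]@(d*[1,-1,-1])
def onplane(s,u,v,z):
    o,d=ray(s,u,v); return o+d*(z-o[2])/d[2]
def project(s,p):
    E=s["extrinsics"]; c=E[:3,:3].T@(np.asarray(p,float)-E[:3,3]); q=s["K"]@(c*[1,-1,-1]); return q[:2]/q[2]
E
python3 - <<'E'
from vis import *
t=dict(np.load("top0.npz")); f=t["frame"]; sc=dict(np.load("scene0.npz"))
F=5
O={"pan":(226,155,.05,.04),"wide":(374,235,.028,.05),"narrow":(247,240,.020,.045),"lid":(443,238,.030,.01),"weight_knob":(310.5,226,.010,.054),"tamper_foot":(174.5,236,.021,.01)}
tiles=[];tiles2=[]
for n,(u,v,r,z) in O.items():
    R=472.4*r/(1.178-z); h=int(R+10)
    def run(s,u,v,R,h):
        f=s["frame"]; x0,y0=int(u)-h,int(v)-h
        c=f[y0:y0+2*h+1,x0:x0+2*h+1]; g=cv2.cvtColor(c,cv2.COLOR_RGB2GRAY)
        g=cv2.normalize(cv2.GaussianBlur(cv2.resize(g,None,fx=F,fy=F,interpolation=cv2.INTER_CUBIC),(0,0),3),None,0,255,cv2.NORM_MINMAX)
        return g,x0,y0
    g,x0,y0=run(t,u,v,R,h)
    cs=cv2.HoughCircles(g,cv2.HOUGH_GRADIENT,1,8,param1=60,param2=8,minRadius=int(R*F*.92),maxRadius=int(R*F*1.08)+1)
    b=cv2.cvtColor(g,cv2.COLOR_GRAY2BGR)
    for i,(a,bb,rr) in enumerate(cs[0][:3]):
        U=x0+(a+.5)/F-.5;V=y0+(bb+.5)/F-.5
        p=onplane(t,U,V,z); q=project(sc,p)
        print(n,i,(round(U,1),round(V,1)),round(rr/F/R,2),p.round(4),"scene",q.round(1))
        if i==0:
            cv2.circle(b,(int(a),int(bb)),int(rr),(0,0,255),1)
            # projected check in scene
            gs,sx,sy=run(sc,q[0],q[1],R,h); bs=cv2.cvtColor(gs,cv2.COLOR_GRAY2BGR)
            pts=np.array([[(project(sc,p+[r*np.cos(k),r*np.sin(k),0])-[sx,sy]+.5)*F-.5] for k in np.linspace(0,6.28,60)]).astype(int)
            cv2.polylines(bs,[pts],True,(0,0,255),1)
    tiles.append(cv2.resize(b,(250,250))); tiles2.append(cv2.resize(bs,(250,250)))
cv2.imwrite("pics/h.png",np.vstack([np.hstack([tiles[0],tiles2[0],tiles[4]][:0] or tiles[:3]),np.hstack(tiles[3:])]))
cv2.imwrite("pics/h2.png",np.vstack([np.hstack(tiles2[:3]),np.hstack(tiles2[3:])]))
# tray & balance case: hand corners (zoomed top picture)
Z=lambda a,b,z:onplane(t,130+a/2.2-.27,120+b/2.2-.27,z)[:2].round(4)
print("tray cups",[Z(a,b,.049) for a,b in [(543,32),(591,35),(541,82),(590,84),(539,131),(588,133)]])
print("jar",Z(45,127,.055),"red",Z(313,195,.05),"spatcorner",Z(688,292,.005), "small lids",Z(328,323,.005),Z(487,335,.005),"pen",Z(112,352,.005),Z(208,390,.005))
E
```

```text
pan 0 (np.float32(225.3), np.float32(154.7)) 0.98 [0.6195 0.2001 0.04  ] scene [334.5 283.3]
pan 1 (np.float32(223.9), np.float32(153.7)) 1.04 [0.622  0.2035 0.04  ] scene [334.4 285. ]
pan 2 (np.float32(226.7), np.float32(153.7)) 1.04 [0.6218 0.1967 0.04  ] scene [332.8 282.7]
wide 0 (np.float32(373.7), np.float32(234.9)) 0.93 [ 0.4175 -0.152   0.05  ] scene [322.9 144.3]
wide 1 (np.float32(369.1), np.float32(236.5)) 1.06 [ 0.4139 -0.1409  0.05  ] scene [326.3 146.3]
wide 2 (np.float32(370.3), np.float32(238.1)) 1.06 [ 0.4101 -0.1437  0.05  ] scene [326.9 145. ]
narrow 0 (np.float32(246.1), np.float32(240.7)) 0.96 [0.411  0.1527 0.045 ] scene [393.8 223.6]
narrow 1 (np.float32(247.7), np.float32(240.1)) 0.96 [0.4123 0.1489 0.045 ] scene [392.4 222.8]
narrow 2 (np.float32(245.1), np.float32(243.1)) 0.93 [0.4053 0.1552 0.045 ] scene [396.3 223.2]
lid 0 (np.float32(442.3), np.float32(239.1)) 0.95 [ 0.4019 -0.327   0.01  ] scene [294.9 113. ]
lid 1 (np.float32(443.1), np.float32(236.7)) 0.95 [ 0.4078 -0.3292  0.01  ] scene [292.9 113.4]
lid 2 (np.float32(444.3), np.float32(238.1)) 0.95 [ 0.4043 -0.3321  0.01  ] scene [293.4 112.3]
weight_knob 0 (np.float32(310.5), np.float32(225.9)) 1.07 [ 0.4426 -0.0018  0.054 ] scene [347.1 184.9]
weight_knob 1 (np.float32(309.3), np.float32(228.1)) 1.01 [0.4374 0.0012 0.054 ] scene [349.4 184.7]
tamper_foot 0 (np.float32(173.1), np.float32(235.9)) 1.07 [0.426  0.3363 0.01  ] scene [436.  290.5]
tamper_foot 1 (np.float32(163.9), np.float32(238.9)) 0.98 [0.4192 0.3589 0.01  ] scene [444.7 296.6]
tray cups [array([ 0.6595, -0.1665]), array([ 0.655 , -0.2192]), array([ 0.6043, -0.1626]), array([ 0.6009, -0.2163]), array([ 0.5506, -0.1587]), array([ 0.5472, -0.2123])]
jar [0.5668 0.3766] red [0.4865 0.089 ] spatcorner [ 0.3687 -0.3276] small lids [0.3442 0.0784] [ 0.3263 -0.0996] pen [0.318  0.3202] [0.2732 0.2138]
```

View pics/h.png

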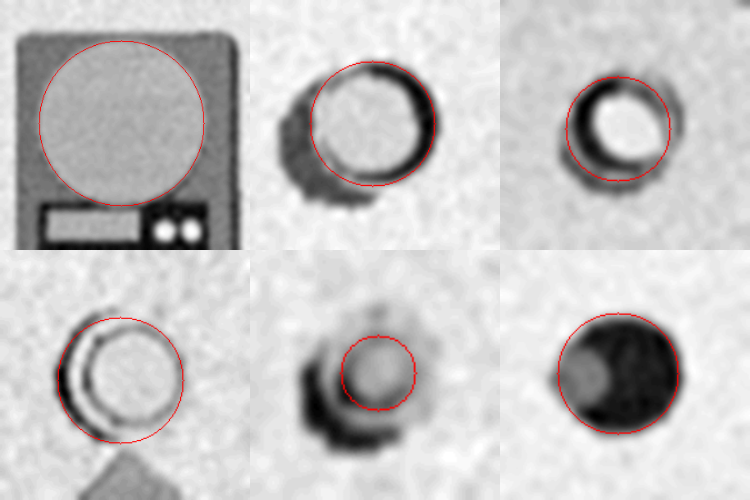

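View pics/h2.png

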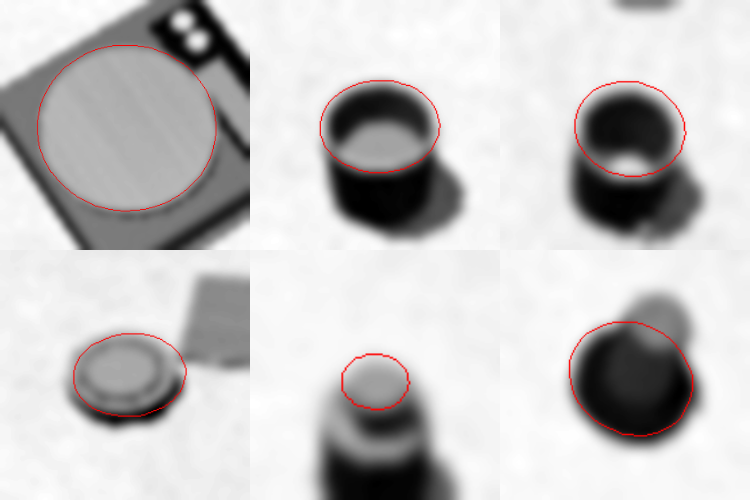

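Both views agree to within about 2 mm. The lid fit was pulled by its shadow, so I take about (0.405, -0.330). Now the first move: go over the wide cup and take a wrist picture.

```bash
cat > act.py <<'E'
from workcell import env
import numpy as np, cv2
from vis import *
R=np.array([[-1,0,0],[0,1,0],[0,0,-1.]])
def st(m=""):
    o=env.get_obs(); print(m,"t",round(o["time"],1),"tcp",o["tcp_pos"].round(4),"gap",round(o["finger_gap"],4),"F",round(o["finger_force"],1),o["wrist_force"].round(1))
def snap(cam,name):
    s=env.snapshot(cam); np.savez(name+".npz",**s); return s
def wray(s,u,v):   # equidistant fisheye ray
    K,E=s["K"],s["extrinsics"]; a=np.array([(u-K[0,2])/K[0,0],(v-K[1,2])/K[1,1]]); th=np.hypot(*a)
    xy=a/max(th,1e-9)*np.sin(th); return E[:3,3],E[:3,:3]@np.array([xy[0],-xy[1],-np.cos(th)])
def wplane(s,u,v,z):
    o,d=wray(s,u,v); return o+d*(z-o[2])/d[2]
def wproj(s,p):
    E=s["extrinsics"]; c=E[:3,:3].T@(np.asarray(p,float)-E[:3,3])*[1,-1,-1]
    th=np.arctan2(np.hypot(c[0],c[1]),c[2]); a=c[:2]/np.hypot(c[0],c[1])*th
    return a*[s["K"][0,0],s["K"][1,1]]+s["K"][:2,2]
def pick(x,y,z,grip,safe=.13,gap=None):
    env.move_l([x,y,z]); env.command_gripper(0,grip); st("gripped"); env.move_l([x,y,safe],rate=.2)
    st("lifted")
def place(x,y,z,open_,safe=.15,hi=.15):
    env.reach([x,y,safe],R); env.move_l([x,y,z+.015],rate=.2); env.move_l([x,y,z],rate=.05); st("down"); env.command_gripper(open_); env.move_l([x,y,hi],rate=.25); st("placed")
E
python3 - <<'E'
from act import *
env.reach([.4175,-.152,.14],R); st()
s=snap("wrist","w_wide"); f=s["frame"].copy()
print(s["K"].round(1).tolist(),s["extrinsics"].round(3).tolist())
for p,r in [((.4175,-.152,.05),.028),((.405,-.3305,.01),.03),((.4425,-.0018,.054),.01),((.4117,.1508,.045),.02),((.6195,.2,.04),.05)]:
    pts=np.array([[wproj(s,np.array(p)+[r*np.cos(k),r*np.sin(k),0])] for k in np.linspace(0,6.28,60)]).astype(int)
    cv2.polylines(f,[pts],True,(255,0,255),1)
f=(255*(f/255.)**.6).astype(np.uint8)
cv2.imwrite("pics/w1.png",cv2.resize(f,(800,500))[:,:,::-1])
E
```

```text
t 3.0 tcp [ 0.4178 -0.1517  0.1401] gap 0.0913 F 0.0 [-0.1  0.6 -0.2]
[[309.7, 0.0, 322.3], [0.0, 309.7, 200.0], [0.0, 0.0, 1.0]] [[-0.001, -0.968, -0.252, 0.347], [1.0, -0.001, -0.0, -0.151], [0.0, -0.252, 0.968, 0.311], [0.0, 0.0, 0.0, 1.0]]
```

View pics/w1.png

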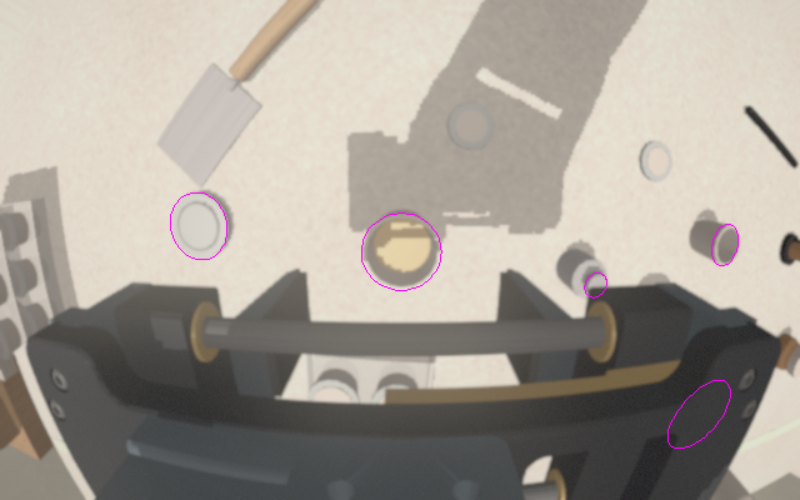

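The wrist view shows all the estimates landing on their objects: wide cup at (401,250), lid at (200,226), narrow cup at (725,244). I'll pick the wide cup and place it on the pan.

```bash
python3 - <<'E'
from act import *
pick(.4175,-.152,.012,12,safe=.14)
place(.6195,.2001,.0525,.075,safe=.15,hi=.15)
env.command_gripper(.091); env.reach([.405,-.3305,.14],R); st()
s=snap("wrist","w_lid"); t=snap("top","top1")
f=s["frame"].copy()
p=np.array((.405,-.3305,.01))
cv2.polylines(f,[np.array([[wproj(s,p+[.03*np.cos(k),.03*np.sin(k),0])] for k in np.linspace(0,6.28,60)]).astype(int)],True,(255,0,255),1)
a=cv2.resize(f[80:260,220:420],(400,360))
b=t["frame"].copy()[100:200,180:290]; F=4; b=cv2.resize(b,None,fx=3.6,fy=3.6,interpolation=cv2.INTER_CUBIC)
for p,r in [((.6195,.2001,.09),.028),((.6195,.2001,.04),.05)]:
    pts=np.array([[(project(t,np.array(p)+[r*np.cos(k),r*np.sin(k),0])-[180,100]+.5)*3.6] for k in np.linspace(0,6.28,60)]).astype(int)
    cv2.polylines(b,[pts],True,(255,0,255),1)
im=np.hstack([a,b]); cv2.imwrite("pics/c2.png",(255*(im/255.)**.6).astype(np.uint8)[:,:,::-1])
E
```

```text
gripped t 4.7 tcp [ 0.4176 -0.152   0.0121] gap 0.0548 F 12.0 [-0.9 -0.4  3.3]
lifted t 5.4 tcp [ 0.417  -0.1518  0.1392] gap 0.0547 F 12.0 [-0.5  0.4 -0.8]
down t 8.0 tcp [0.6195 0.2001 0.0525] gap 0.0549 F 12.0 [ 0.3  0.2 -1.1]
placed t 9.0 tcp [0.6196 0.2001 0.1506] gap 0.0751 F 0.0 [1.  0.8 0.2]
 t 11.5 tcp [ 0.4055 -0.3301  0.14  ] gap 0.0907 F 0.0 [ 0.7 -0.4 -0.7]
```

View pics/c2.png

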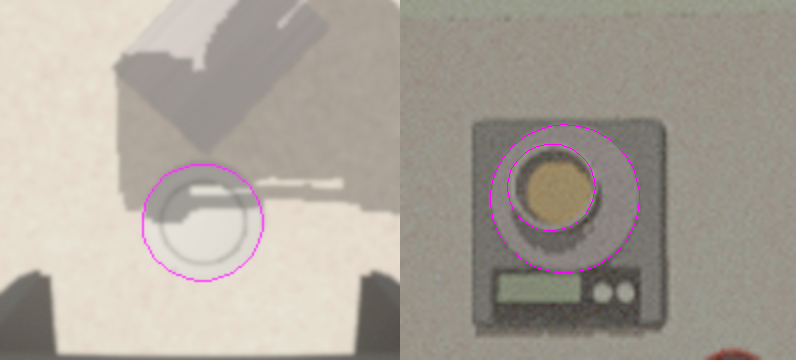

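The cup stands upright on the pan and the lid outline matches. I'll check the cup's centring numerically: diet centroid against pan, in the top and scene views.

```bash
python3 - <<'E'
from act import *
sc=snap("scene","scene1"); t=dict(np.load("top1.npz"))
exp=np.array([.6195,.2001,.065])
for n,s in [("top",t),("scene",sc)]:
    q=project(s,exp); x0,y0=(q-22).astype(int)
    c=s["frame"][y0:y0+44,x0:x0+44].astype(float); c=cv2.resize(c,None,fx=4,fy=4,interpolation=cv2.INTER_CUBIC); c=cv2.GaussianBlur(c,(0,0),3)
    m=((c[:,:,0]-c[:,:,2])/c.sum(2)>.11).astype(np.uint8)
    cn=max(cv2.findContours(m,0,1)[0],key=cv2.contourArea); e=cv2.fitEllipse(cn); ctr=(np.array(e[0])+.5)/4-.5+[x0,y0]
    print(n,ctr.round(2),np.round(e[1],1)/4,"exp",q.round(2),"pos@.065",onplane(s,*ctr,.065).round(4))
    # pan: steel vs case threshold by brightness, Hough on lower res
    pc=project(s,[.6195,.2001,.04]); h=34; X,Y=(pc-h).astype(int)
    g=cv2.cvtColor(s["frame"][Y:Y+2*h,X:X+2*h],cv2.COLOR_RGB2GRAY); g=cv2.GaussianBlur(cv2.resize(g,None,fx=4,fy=4,interpolation=cv2.INTER_CUBIC),(0,0),3)
    # radial edge from pan centre: strongest brightness drop near the expected rim
    pts=[]
    for k in np.linspace(0,2*np.pi,120,endpoint=False):
        rr=np.arange(.042,.058,.0004)
        uv=np.array([(project(s,[.6195+r*np.cos(k),.2001+r*np.sin(k),.04])-[X,Y]+.5)*4-.5 for r in rr])
        v=cv2.remap(g.astype(np.float32),uv[:,0].astype(np.float32),uv[:,1].astype(np.float32),1).ravel(); d=np.gradient(v)
        i=d.argmin(); 
        if 2<i<len(rr)-3: pts.append([.6195+rr[i]*np.cos(k),.2001+rr[i]*np.sin(k)])
    P=np.array(pts)
    from scipy.optimize import least_squares
    r=least_squares(lambda a:np.hypot(P[:,0]-a[0],P[:,1]-a[1])-a[2],[.62,.2,.05],loss="soft_l1",f_scale=.001)
    print("  pan",r.x.round(4),len(P),np.median(abs(r.fun)).round(5))
E
```

```text
top [223.39 152.53] [18.275 19.1  ] exp [223.48 153.15] pos@.065 [0.621  0.2003 0.065 ]
  pan [0.6203 0.2003 0.0491] 120 0.00043
scene [334.87 277.86] [21.   22.75] exp [334.5  278.72] pos@.065 [0.6176 0.1988 0.065 ]
  pan [0.6188 0.2005 0.0497] 120 0.00071
```

The cup is centred on the pan to within about 1.5 mm. Next, the lid.

```bash
python3 - <<'E'
from act import *
pick(.405,-.3305,.002,10,safe=.17)
place(.6195,.2001,.0928,.08,safe=.17,hi=.17)
env.reach([.4117,.1508,.14],R); st()
s=snap("wrist","w_nar"); t=snap("top","top2"); sc=snap("scene","scene2")
def ov(s,pr,L,c,sz):
    f=s["frame"].copy(); x,y=c; F=400/sz
    b=cv2.resize(f[y-sz//2:y+sz//2,x-sz//2:x+sz//2],(400,400),interpolation=cv2.INTER_CUBIC)
    for p,r in L:
        pts=np.array([[(pr(s,np.array(p)+[r*np.cos(k),r*np.sin(k),0])-[x-sz//2,y-sz//2]+.5)*F] for k in np.linspace(0,6.28,60)]).astype(int)
        cv2.polylines(b,[pts],True,(255,0,255),1)
    return b
L=[((.6195,.2001,.10),.03),((.6195,.2001,.04),.05)]
im=np.hstack([ov(sc,project,L,(336,275),100),ov(s,wproj,[((.4117,.1508,.045),.02),((.4425,-.0018,.054),.01),((.426,.336,.01),.021)],(322,190),360)])
cv2.imwrite("pics/c3.png",(255*(im/255.)**.6).astype(np.uint8)[:,:,::-1])
E
```

```text
gripped t 13.3 tcp [ 0.4051 -0.3306  0.0021] gap 0.0595 F 10.0 [-0.3  0.9  3.1]
lifted t 14.3 tcp [ 0.4045 -0.33    0.169 ] gap 0.0592 F 10.0 [-0.5  0.2 -0. ]
down t 17.3 tcp [0.6195 0.2001 0.0928] gap 0.0593 F 10.0 [ 1.2 -0.  -0.7]
placed t 18.2 tcp [0.6198 0.2002 0.171 ] gap 0.08 F 0.0 [-0.9  0.  -0. ]
 t 19.1 tcp [0.4131 0.1512 0.1403] gap 0.0804 F 0.0 [0.7 0.7 1. ]
```

View pics/c3.png

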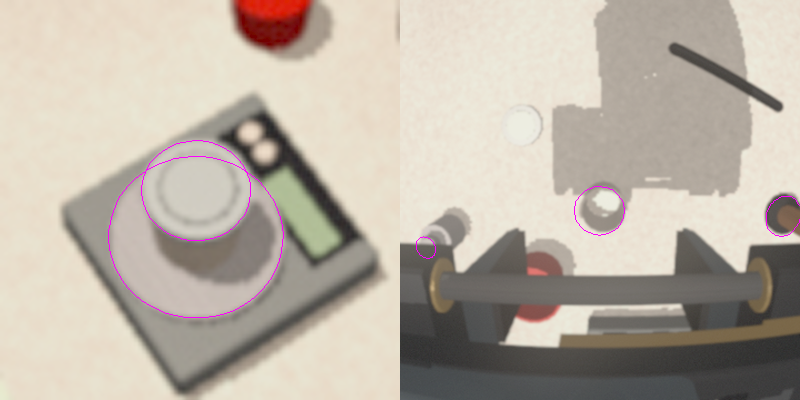

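The lid is centred on the cup, and the narrow cup is where expected. I'll refine the tray centre and then place the narrow cup.

```bash
python3 - <<'E'
from act import *
sc=dict(np.load("scene2.npz")); t=dict(np.load("top2.npz"))
print("tray scene",onplane(sc,200+120.2/2.1-.26,80+185.8/2.1-.26,.047), "top",onplane(t,130+565.3/2.2-.27,120+82.8/2.2-.27,.047))
# slab in the top view: foot corners along the far/right (unshadowed) and shadowed sides
for z in (.0,.02): print(z,[onplane(t,130+a/2.2-.27,120+b/2.2-.27,z)[:2].round(3) for a,b in [(515,10),(612,13),(607,164),(509,161)]])
M=np.array([.611,.005])
pick(.4117,.1508,.010,8,safe=.13)
place(M[0],M[1],.0105,.07,safe=.13,hi=.13)
env.reach([.4425,-.0018,.13],R); env.command_gripper(.075); 
snap("top","top3"); snap("scene","scene3"); st()
E
```

```text
tray scene [ 0.60601416 -0.18422115  0.047     ] top [ 0.60313633 -0.18956096  0.047     ]
0.0 [array([ 0.695, -0.143]), array([ 0.689, -0.254]), array([ 0.516, -0.242]), array([ 0.522, -0.131])]
0.02 [array([ 0.691, -0.14 ]), array([ 0.685, -0.249]), array([ 0.514, -0.238]), array([ 0.52 , -0.128])]
gripped t 21.0 tcp [0.4118 0.1508 0.01  ] gap 0.0388 F 8.0 [0.1 0.5 1.1]
lifted t 21.7 tcp [0.4112 0.1506 0.1292] gap 0.0387 F 8.0 [ 0.2  0.9 -0.9]
down t 23.8 tcp [0.6109 0.005  0.0104] gap 0.0391 F 8.0 [ 0.3 -0.4 -0.9]
placed t 25.1 tcp [0.6108 0.005  0.13  ] gap 0.0702 F 0.0 [-0.9 -0.2 -0.3]
 t 26.2 tcp [ 0.4428 -0.0018  0.1299] gap 0.0749 F 0.0 [-0.2  1.   0.3]
```

```bash
python3 - <<'E'
from act import *
pick(.4425,-.0018,.008,30,safe=.13)
place(.540,.005,.0083,.06,safe=.13,hi=.13)
env.reach([.426,.3355,.16],R)
pick(.426,.3355,.018,20,safe=.21)
place(.686,.005,.0185,.06,safe=.21,hi=.2)
env.reach([.35,.35,.3],R); st()
t=snap("top","top4"); sc=snap("scene","scene4")
L=[((.54,.005,.054),.01),((.54,.005,0),.017),((.611,.005,.045),.02),((.686,.005,.01),.021),((.6195,.2,.1),.03),((.6195,.2,.04),.05)]
def ov(s,c,sz):
    b=s["frame"].copy(); x,y=c[0]-sz//2,c[1]-sz//2; F=400/sz
    b=cv2.resize(b[y:y+sz,x:x+sz],(400,400),interpolation=cv2.INTER_CUBIC)
    for p,r in L:
        pts=np.array([[(project(s,np.array(p)+[r*np.cos(k),r*np.sin(k),0])-[x,y]+.5)*F] for k in np.linspace(0,6.28,60)]).astype(int)
        cv2.polylines(b,[pts],True,(255,0,255),1)
    return b
im=np.hstack([ov(t,(300,160),180),ov(sc,(300,220),200)])
cv2.imwrite("pics/c4.png",(255*(im/255.)**.6).astype(np.uint8)[:,:,::-1])
E
```

```text
gripped t 27.9 tcp [ 0.4425 -0.0018  0.0081] gap 0.0333 F 30.0 [-0.8  0.9  3.1]
lifted t 28.7 tcp [ 0.4418 -0.0018  0.1291] gap 0.0334 F 30.0 [-0.  -0.  -3.5]
down t 30.3 tcp [0.54   0.005  0.0082] gap 0.0335 F 30.0 [-0.1 -0.5 -1.7]
placed t 31.5 tcp [0.5398 0.005  0.13  ] gap 0.06 F 0.0 [ 0.5  0.8 -0.8]
gripped t 34.6 tcp [0.426  0.3355 0.0181] gap 0.0214 F 20.0 [-0.3  0.3  2.8]
lifted t 35.7 tcp [0.4254 0.3351 0.2088] gap 0.0216 F 20.0 [ 0.   0.2 -0.9]
down t 38.7 tcp [0.6858 0.005  0.0182] gap 0.0217 F 20.0 [-0.3 -0.1 -0.5]
placed t 40.3 tcp [0.6851 0.005  0.1985] gap 0.0598 F 0.0 [-0.4 -0.1  0. ]
 t 42.1 tcp [0.3506 0.3498 0.2998] gap 0.06 F 0.0 [-0.3 -0.1 -1. ]
```

View pics/c4.png

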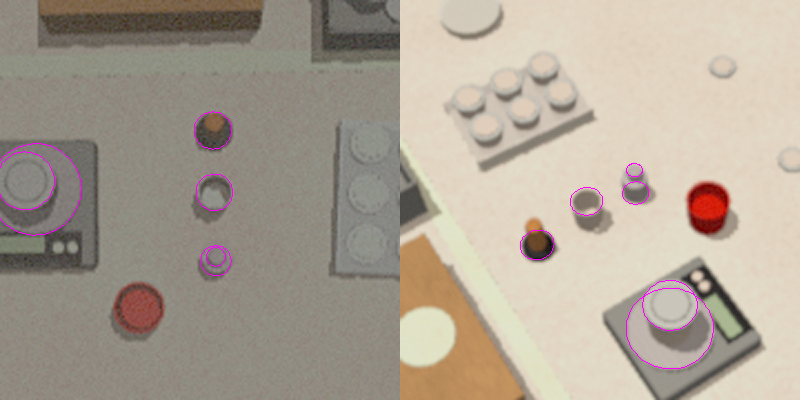

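The row is straight and everything is upright on its target outlines. The lid is centred on the cup on the pan, and nothing else has been disturbed.

```bash
python3 -c "
from workcell import env
print(env.hand_in())"
```

```text
the job is handed in; nothing more can be done
None
```

The weighing station is set out as asked and handed in at about 42 s of the 141 s allowed; the final pictures show every piece upright and within a few millimetres of its target, and the jar was never approached.

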